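# Latch the plum tub

## Task

Shut the lid of the green tub of plums, swing the yellow-tabbed wire loop over so that its bar sits behind the lip of the keeper on the lid, and press the red lever all the way down so that the latch locks and pulls the lid tight on its seal. Leave the bowl, the mug and the jar where they are.

Things in the scene. Friction and masses are not known exactly. Their poses are not given: they have to be found in the camera images.
- tub: Green open-topped plastic tub full of plums, 200 mm from hinge to latch side, 160 mm wide, wall top 96 mm high; heavy, does not slide. Origin: centre of its underside, on the table. Its own -x points from the hinge side to the latch side (call this 'outward'), y runs parallel to the hinge, the loop's bar and the lever's axis, z up. Latch wall outer face at x = -100 mm. All latch parts are centred on y = 0
- lid (a joint): Lid angle, rad: 0.0 = clamped tight, 0.017 to 0.025 = shut but only resting loosely on the springy rubber seal (front edge 3.5 to 5 mm too high), grows as it opens upward to 1.3. The hinge is stiff (about 0.4 N m) so the lid stays wherever it is left. The seal pushes back with about 4 N per mm
- lid_hinge (a point): Point on the lid's hinge axis, mid-width, on the plane of the lid's underside (102 mm above the table). Lid: white plate, 204 mm from the hinge axis to its front edge, 164 mm wide, 12 mm thick. Its x axis points from the front edge to the hinge, its z axis out of the lid's top face
- lid_press (a point): Point on the lid's top (outer) face, mid-width, 160 mm from the hinge axis: a good place to push the lid shut
- keeper (a point): Where the loop's bar must sit: bar centre when it lies on the keeper's floor against the lip. The keeper is a small steel tray fixed to the lid's front edge: floor 18 mm wide (lid edge to lip), 22 mm long, lip 11 mm high and 6 mm thick on its outward side; the lid's edge (8 mm above the floor) closes its inner side. The point is 4 mm above the floor and 4 mm inward from the lip. Axes as lid_hinge
- lever (a joint): Lever angle, rad: 0 = fully down (locked, handle 20 degrees below horizontal), grows as the handle is raised; 1.39 puts the handle 60 degrees above horizontal; stop at 1.42. Stays where it is left (friction 0.07 N m). With the loop hooked it goes over centre at about 0.17 and locks below that; pressing takes a few N
- lever_pivot (a point): Lever's fixed axis on the tub, mid-width: 45 mm outward of the latch wall, 70 mm above the table. The handle is a straight bar running from here, 90 mm long, 20 mm wide, 8 mm thick, its outer half red
- lever_press (a point): Point on the handle's upper face, 70 mm from lever_pivot along the handle: push here to bring the lever down
- bail (a joint): Angle of the wire loop on the lever, rad: 0 = as when latched; grows as the loop leans away from the lid towards the handle, stop at 1.9. With the lever raised, the bar lies in the keeper, against the lid's edge, at about 0.95, having passed about 4 to 8 mm clear over the lip. Stays where it is left (friction 0.03 N m)
- bail_pivot (a point): The axis on which the loop turns, mid-width; carried by the lever, 26 mm from lever_pivot
- bail_bar (a point): Centre of the loop's cross bar, an 8 mm round steel bar 42 mm long, 74 mm from bail_pivot; two 6 mm legs, 34 mm apart, join its ends to the pivot and pass on either side of the keeper and the handle
- bail_tab (a point): Centre of the yellow finger tab on the bar, 20 mm from the bar's centre: a tab 20 mm wide (along the bar), 8 mm thick, 32 mm long standing on the bar away from the pivot, bent 35 degrees towards the handle; can be pinched from above across its 20 mm width and swung about bail_pivot, turning between the fingers
- bowl: Steel bowl of plums, 210 mm across, 75 mm high; leave alone. Origin at centre of underside
- mug: White mug, 80 mm across, 90 mm high; leave alone. Origin at centre of underside
- jar: Glass jar with yellow cap, 68 mm across, 100 mm high; leave alone. Origin at centre of underside

How it is judged:
By the outcome, as a careful person would: the job done as asked, in the order asked, and still so for the second after the job is handed in, with the robot touching nothing.
It also fails if it takes over 58 s, if anything falls off the work surface, if the arm or the gripper's body presses on something with over 40 N, if the wrist force passes 120 N, or if a joint passes its speed limit or range.

## Robot

A 6-joint arm with a two-finger parallel gripper is mounted at the origin on the work surface. World frame = base frame: x ahead of the robot, y to its left, z up, the work surface at z = 0. Lengths are in m, angles in rad, forces in N, time in s.
With the tool pointing down it reaches from about 0.275 to 0.825 m from the base axis. Payload 5.2 kg.
Tool frame: the origin (TCP) lies midway between the tips of the shut fingers; the grasp point (between the pads) lies 19 mm behind it; x points along the fingers, z is the direction in which the jaws open and shut, and the axes are right-handed (so a half turn about x gives the same grasp; the last joint's range is limited). The gripper opens to 93 mm and grips with 3 to 60 N. Pads are 15 mm wide; open, the fingers measure 128 mm over their backs; the gripper's body (75 mm by 188 mm) begins 65 mm behind the grasp point.
Start: joints at [-1.309, 0.259, 1.535, -0, 1.348, -0.203], TCP at [0.247, -0.492, 0.219] pointing down, gripper open.
Joint ranges: [-3.14, 3.14], [-0.91, 2.08], [0.19, 2.58], [-1.22, 4.36], [0.22, 2.71], [-3.12, 3.12]. Speed limits (rad/s): [2.57, 2.57, 3.14, 3.14, 3.14, 3.14].

## Interface

Orientations are given as a 3x3 rotation matrix whose columns are the frame's x, y, z axes.
In Python, from station import get_state, optics, r gives the robot as it stands.
- The arm moves only by the shell command python3 -m crank 'ROWS' [OPENING] [FORCE]. ROWS is JSON, a list of rows, each a list of 2 entries, a list of its own where there are three numbers: the shift along the tool's x, y, z in cm, then the turn, a rotation vector about the tool's x, y, z in rad. A call has 1 to 20 rows; each row shifts and turns the pose as measured when the row begins, along the tool's axes as they then stand; what a row does not reach is not made up. A row lasts 1/8 s, in which the tool goes at most 62.5 mm and 10.7 degrees, less where a joint would pass 70% of its speed; a pose out of reach is approached as far as the arm can. A call is refused whole if a number of a shift passes 6.25 or a number of a turn 0.188, either way. A call with a gripper value outside its range is refused whole. OPENING is the opening in per cent of the stroke, from 0 (shut) to 100 (fully open), set as the call begins (- or left out, the last holds). The fingers move at their own pace and stop on an object; FORCE is the grip in N (left out, the last holds). Time passes only in rows, so rows that do not move let the fingers close. It gives the time, the measured TCP pose, the force and the opening at its end, in the units of the state.
- get_state(): the state, without advancing time (a new reading comes with each control period).
- optics.snapshot(name): name is "side" or "top"; returns the picture (420x560x3 uint8, red, green, blue); there is no depth.
- optics.get_calibration(name): a dict with "mtx" (3x3 intrinsics, pixels), "pose" (4x4, takes a point from camera to world coordinates). Camera axes: x right, y down, z forward; pixel columns grow to the right and rows downward; lengths in m; the calibration is good to about 2 mm. A picture is of the moment at which its call begins. get_calibration takes no time and is no camera call.
- r.close_job(): hands the job in, once; it reports no verdict.
The state is a dict: "time": time; "qpos": joint angles; "joint_vel": joint speeds; "joint_efforts": joint torques, N m; "eef_pos": TCP position; "eef_rot": TCP orientation; "wrist_force": force on the tool from outside, world axes, zero at the start; "torque": the same for the moment, N m; "width": finger opening in m.
Only numpy, scipy, OpenCV 4.12 (cv2) and the standard library are available. Lean on these libraries where they do the work, as an engineer would, in place of code of your own. Each camera call takes 0.05 s, during which the arm holds its last target.

## Working session

There is one attempt and no reset: what is moved stays moved. The work goes in short steps, Python scripts to look and compute and a shell command to move; the robot and the scene stay as the last step left them, time stands still between calls to the robot, and variables do not carry over. Pictures are saved under pics/ and viewed, and the job is handed in when it is done.

```bash
ls; mkdir -p pics
python3 - <<'E'
from station import get_state, optics, r
import cv2
s=get_state();print(s['time'],s['eef_pos'],s['eef_rot'],s['width'])
for n in("side","top"):
    im=optics.snapshot(n);cv2.imwrite(f"pics/{n}0.png",im[:,:,::-1]);c=optics.get_calibration(n);print(c)
E
```

```text
pics
0.0 [ 0.24641279 -0.49110267  0.21782052] [[-4.78261978e-04  8.93909378e-01  4.48247470e-01]
 [ 1.74890141e-03  4.48247583e-01 -8.93907739e-01]
 [-9.99998356e-01  3.56418550e-04 -1.77773915e-03]] 0.09305463220552043
{'mtx': array([[482.64193032,   0.        , 273.04483518],
       [  0.        , 482.64193032, 205.41326224],
       [  0.        ,   0.        ,   1.        ]]), 'pose': array([[-0.14051428,  0.82658507, -0.54498885,  1.33396786],
       [ 0.99007242,  0.11535718, -0.08030768,  0.10781342],
       [-0.00351275, -0.55086281, -0.83458842,  1.29904565],
       [ 0.        ,  0.        ,  0.        ,  1.        ]])}
{'mtx': array([[488.06549938,   0.        , 274.03645324],
       [  0.        , 488.06549938, 214.10598665],
       [  0.        ,   0.        ,   1.        ]]), 'pose': array([[-0.01990395, -0.99409125,  0.10670715,  0.36315514],
       [-0.99971929,  0.01841666, -0.01490549, -0.00840537],
       [ 0.01285223, -0.10697388, -0.99417876,  1.69973926],
       [ 0.        ,  0.        ,  0.        ,  1.        ]])}
```

View pics/side0.png

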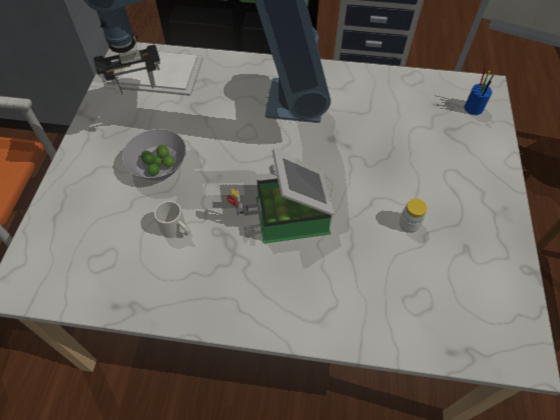

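View pics/top0.png

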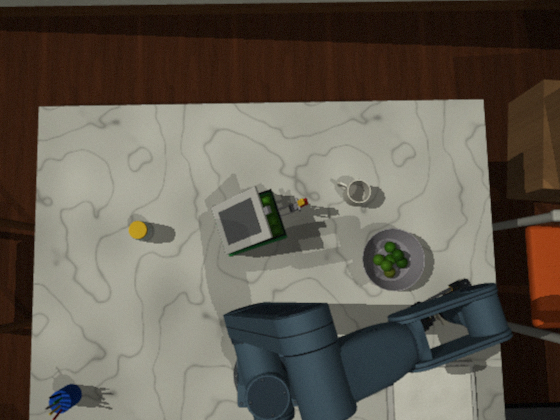

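The side view shows the tub at (293,207) with its lid half open, and the latch with the red lever and yellow tab at about (235,200). In the top view, the tub is at (250,220) and the latch at (300,203), with its outward side pointing right (-y). I'll zoom in.

Run:
```python
import cv2
a=cv2.imread('pics/side0.png')[140:250,200:340];cv2.imwrite('pics/side0z.png',cv2.resize(a,None,fx=5.4,fy=5.4,interpolation=cv2.INTER_CUBIC))
a=cv2.imread('pics/top0.png')[170:270,195:335];cv2.imwrite('pics/top0z.png',cv2.resize(a,None,fx=5.4,fy=5.4,interpolation=cv2.INTER_CUBIC))
```

```text
(no output)
```

View pics/side0z.png

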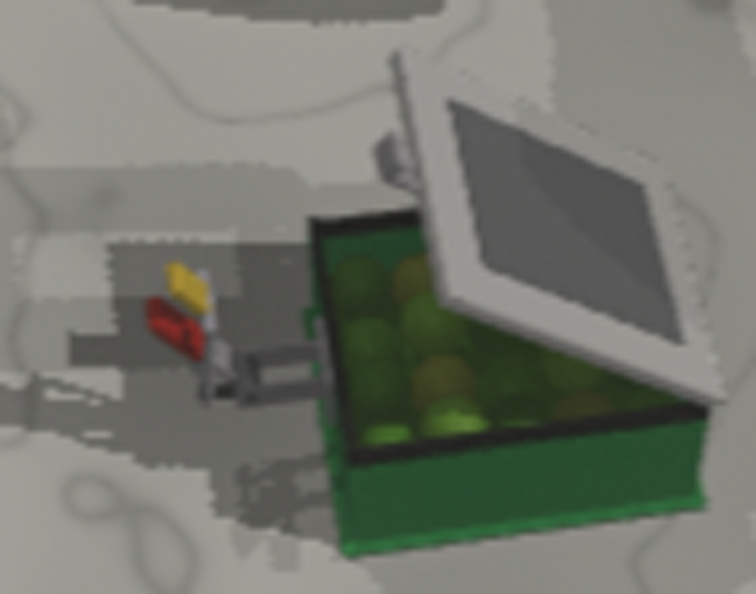

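View pics/top0z.png

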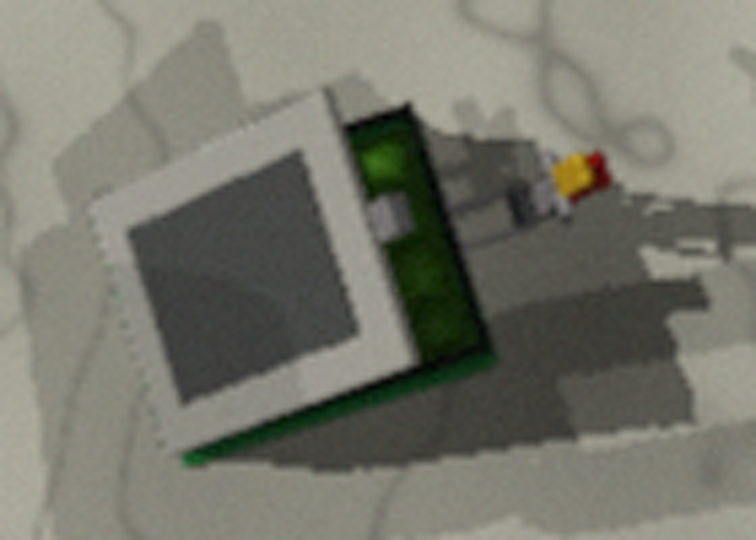

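```bash
cat > h.py <<'E'
import numpy as np, cv2
from station import get_state, optics, r
C={n:optics.get_calibration(n) for n in("side","top")}
def ray(n,u,v):
    c=C[n];d=c['pose'][:3,:3]@np.linalg.solve(c['mtx'],[u,v,1.]);return c['pose'][:3,3],d
def onz(n,u,v,z):
    o,d=ray(n,u,v);return o+d*(z-o[2])/d[2]
def proj(n,p):
    c=C[n];q=c['pose'][:3,:3].T@(np.asarray(p)-c['pose'][:3,3]);q=c['mtx']@q;return q[:2]/q[2]
def tri(a,b):
    (o,d),(p,e)=ray("side",*a),ray("top",*b)
    s=np.linalg.lstsq(np.c_[d,-e],p-o,rcond=None)[0];x,y=o+d*s[0],p+e*s[1];return (x+y)/2,np.linalg.norm(x-y)
def zs(u,v):return u/5.4+200-.4,v/5.4+140-.4
def zt(u,v):return u/5.4+195-.4,v/5.4+170-.4
E
python3 - <<'E'
from h import *
from scipy.optimize import least_squares
ob=[("side",zs(312,218),-.1,.08,.096),("side",zs(352,462),-.1,-.08,.096),("side",zs(708,415),.1,-.08,.096),
("side",zs(345,555),-.1,-.08,0),("side",zs(703,508),.1,-.08,0),
("top",zt(408,107),-.1,-.08,.096),("top",zt(492,352),-.1,.08,.096),("top",zt(185,462),.1,.08,.0)]
for n,p,x,y,z in ob: print(n,onz(n,*p,z).round(3),x,y)
def w(q,x,y,z=0):
    c,s=np.cos(q[2]),np.sin(q[2]);return np.array([q[0]+c*x-s*y,q[1]+s*x+c*y,z])
f=lambda q:np.concatenate([proj(n,w(q,x,y,z))-p for n,p,x,y,z in ob])
R=least_squares(f,[.5,.05,1.7],loss='soft_l1');print(R.x,f(R.x).round(1).reshape(-1,2).tolist())
q=R.x
ax=lambda a:np.array([np.cos(a),np.sin(a)])
print("outward",-ax(q[2]),"pivot",w(q,-.145,0,.07))
for nm,a,b in [("tab",zs(188,288),zt(573,176)),("red",zs(176,328),zt(602,172)),("keeper",zs(392,160),zt(390,218))]:
    p,e=tri(a,b);d=p[:2]-q[:2];c,s=np.cos(q[2]),np.sin(q[2])
    print(nm,p.round(4),e.round(4),"tub frame",(c*d[0]+s*d[1]).round(4),(-s*d[0]+c*d[1]).round(4),p[2].round(4))
E
```

```text
side [ 0.462 -0.069  0.096] -0.1 0.08
side [ 0.62  -0.022  0.096] -0.1 -0.08
side [0.563 0.165 0.096] 0.1 -0.08
side [ 0.624 -0.027  0.   ] -0.1 -0.08
side [0.565 0.172 0.   ] 0.1 -0.08
top [ 0.618 -0.021  0.096] -0.1 -0.08
top [ 0.466 -0.07   0.096] -0.1 0.08
top [0.405 0.126 0.   ] 0.1 0.08
[0.51441037 0.05027127 1.85472145] [[0.1, 1.1], [-0.4, -0.2], [1.1, 0.1], [1.5, -1.3], [-1.0, -0.7], [0.6, -0.4], [-0.4, 0.2], [0.5, -1.2]]
outward [ 0.28012577 -0.95996331] pivot [ 0.5550286  -0.08892341  0.07      ]
tab [ 0.5647 -0.1172  0.1626] 0.0004 tub frame -0.1749 -0.0013 0.1626
red [ 0.5701 -0.1311  0.1302] 0.0114 tub frame -0.1897 -0.0026 0.1302
keeper [ 0.5318 -0.0105  0.2504] 0.0033 tub frame -0.0632 0.0004 0.2504
```

```bash
cat >> h.py <<'E'
from scipy.spatial.transform import Rotation as Ro
Q=(0.5144,0.0503,1.8547)
c_,s_=np.cos(Q[2]),np.sin(Q[2])
T=np.array([[c_,-s_,0],[s_,c_,0],[0,0,1.]]);T0=np.array([Q[0],Q[1],0])
RD=np.c_[[0,0,-1.],T[:,0],-T[:,1]]
def tub(p):return T.T@(np.asarray(p)-T0)
def wor(p):return T0+T@np.asarray(p)
def go(x,z,y=0,R=RD):
    s=get_state();E=np.array(s['eef_rot'])
    print('t',round(s['time'],2),'tcp tub mm',(tub(s['eef_pos'])*1e3).round(1),'F tub',(T.T@np.array(s['wrist_force'])).round(1),'w',round(s['width']*1e3,1))
    print(' cm',(E.T@(wor([x/1e3,y/1e3,z/1e3])-s['eef_pos'])*100).round(2),'rot',Ro.from_matrix(E.T@R).as_rotvec().round(3))
E
python3 -c "
from h import *
go(-15,270)
for n,u in(('mug',(358,190)),('bowl',(394,262)),('jar',(138,230))):print(n,(tub(onz('top',*u,.08))*1e3).round())"
python3 -m crank '[[[-1,0,0],[-0.187,0,0]],[[-1,0,0],[-0.187,0,0]],[[-1,0,0],[-0.187,0,0]],[[-1,0,0],[-0.187,0,0]],[[-1,0,0],[-0.187,0,0]],[[-1,0,0],[-0.187,0,0]],[[0,0,0],[-0.187,0,0]],[[0,0,0],[-0.08,0,0]]]' 0 20
python3 -c "
from h import *
go(-15,270)"
```

```text
t 0.1 tcp tub mm [-444.7  408.9  217.9] F tub [-0.3 -0.5  0.3] w 92.6
 cm [ -5.14  47.96 -34.92] rot [-1.39e+00 -1.00e-03 -1.00e-03]
mug [-380.    8.   80.]
bowl [-418.  272.   80.]
jar [360. -82.  80.]
time: 1.1
eef_pos: [0.2458, -0.4889, 0.2755]
eef_rot: [[-0.003, -0.292, 0.956], [0.011, 0.956, 0.292], [-1.0, 0.011, 0.0]]
wrist_force: [0.2, -0.1, -0.3]
width: 0.0173
t 1.1 tcp tub mm [-442.4  408.8  275.5] F tub [-0.2 -0.1 -0.3] w 17.3
 cm [ 1.03 42.22 41.4 ] rot [ 0.012  0.    -0.011]
```

```bash
python3 -m crank '[[[0,3,3],[0,0,0]],[[0,3,3],[0,0,0]],[[0,3,3],[0,0,0]],[[0,3,3],[0,0,0]],[[0,3,3],[0,0,0]],[[0,3,3],[0,0,0]],[[0,3,3],[0,0,0]],[[0,3,3],[0,0,0]],[[0,3,3],[0,0,0]],[[0,3,3],[0,0,0]],[[0,3,3],[0,0,0]],[[0,3,3],[0,0,0]],[[0,3,3],[0,0,0]]]' 
python3 -c "
from h import *
go(-15,270)"
```

```text
time: 2.72
eef_pos: [0.5097, 0.0124, 0.2761]
eef_rot: [[-0.008, -0.286, 0.958], [0.017, 0.958, 0.286], [-1.0, 0.019, -0.003]]
wrist_force: [0.5, -0.2, -0.0]
width: 0.0006
t 2.73 tcp tub mm [-35.1  15.1 276.1] F tub [-0.4 -0.4 -0. ] w 0.6
 cm [0.64 1.98 1.53] rot [ 0.007 -0.003 -0.019]
```

```bash
python3 -m crank '[[[0,2,1.5],[0,0,-0.019]],[[1,0,0],[0,0,0]],[[1,0,0],[0,0,0]],[[1,0,0],[0,0,0]],[[1,0,0],[0,0,0]],[[1,-0.2,0],[0,0,0]],[[1,-0.2,0],[0,0,0]],[[1,-0.2,0],[0,0,0]],[[1,-0.2,0],[0,0,0]],[[1,-0.2,0],[0,0,0]],[[1,-0.3,0],[0,0,0]]]' 
python3 -c "
from h import *
go(-40,117)
im=optics.snapshot('side');cv2.imwrite('pics/s1.png',cv2.resize(im[120:270,180:350,::-1],None,fx=4,fy=4))"
```

```text
time: 4.1
eef_pos: [0.5219, 0.022, 0.169]
eef_rot: [[-0.004, -0.287, 0.958], [-0.002, 0.958, 0.287], [-1.0, -0.001, -0.004]]
wrist_force: [0.8, -0.3, 2.2]
width: 0.0003
t 4.1 tcp tub mm [-29.3   0.7 169. ] F tub [-0.5 -0.7  2.2] w 0.3
 cm [ 5.2  -1.07  0.08] rot [ 0.007 -0.004  0.001]
```

View pics/s1.png

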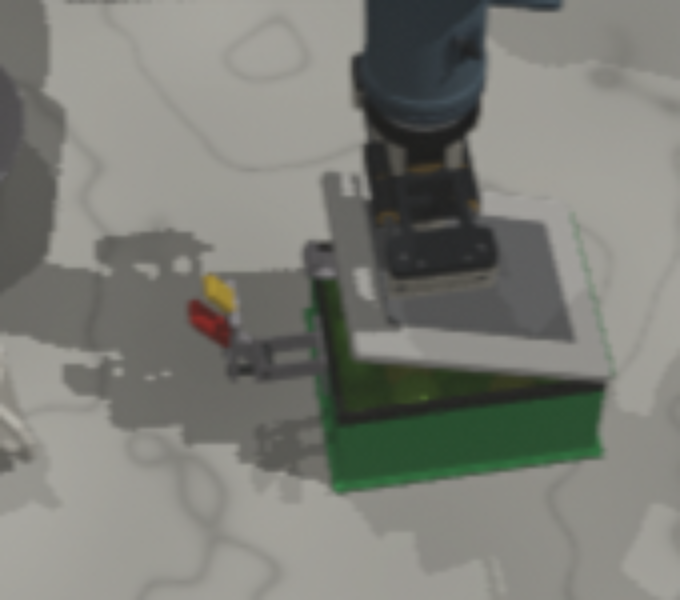

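The fingers have pushed the lid most of the way down, with its front edge at about (345,290). The lever (210,322) and the tab (220,293) haven't moved. I'll keep pushing.

```bash
python3 -m crank '[[[1,-0.3,0],[0,0,0]],[[1,-0.3,0],[0,0,0]],[[1,-0.3,0],[0,0,0]],[[1,-0.3,0],[0,0,0]],[[0.5,-0.3,0],[0,0,0]],[[0.5,0,0],[0,0,0]]]' 
python3 -c "
from h import *
go(-45,117)"
```

```text
time: 4.9
eef_pos: [0.5255, 0.0064, 0.1147]
eef_rot: [[-0.006, -0.287, 0.958], [-0.002, 0.958, 0.287], [-1.0, 0.0, -0.007]]
wrist_force: [-5.8, -1.6, 22.6]
width: 0.0003
t 4.9 tcp tub mm [-45.3   1.7 114.7] F tub [ 0.1  6.  22.6] w 0.3
 cm [-0.23  0.03  0.17] rot [ 0.007 -0.007 -0.   ]
```

```bash
python3 -m crank '[[[-2,0,0],[0,0,0]],[[-3,0,0],[0,0,0]],[[-4,0,0],[0,0,0]],[[-4,0,0],[0,0,0]],[[0,5,0],[0,0,0]],[[0,5,0],[0,0,0]]]' 45
python3 - <<'E'
from h import *
go(-175,220)
for n,(r0,c0) in(('side',(140,200)),('top',(170,195))):
    im=optics.snapshot(n)[:,:,::-1];cv2.imwrite(f'pics/{n}2.png',cv2.resize(im[r0:r0+110,c0:c0+140],None,fx=5.4,fy=5.4,interpolation=cv2.INTER_CUBIC))
E
```

```text
time: 5.65
eef_pos: [0.4988, 0.1005, 0.2476]
eef_rot: [[-0.006, -0.28, 0.96], [-0.003, 0.96, 0.28], [-1.0, -0.001, -0.007]]
wrist_force: [0.7, 0.1, -0.3]
width: 0.0421
t 5.65 tcp tub mm [ 52.6   1.  247.6] F tub [-0.1 -0.7 -0.3] w 42.1
 cm [  2.78 -22.76   0.11] rot [-0.    -0.007  0.001]
```

View pics/side2.png

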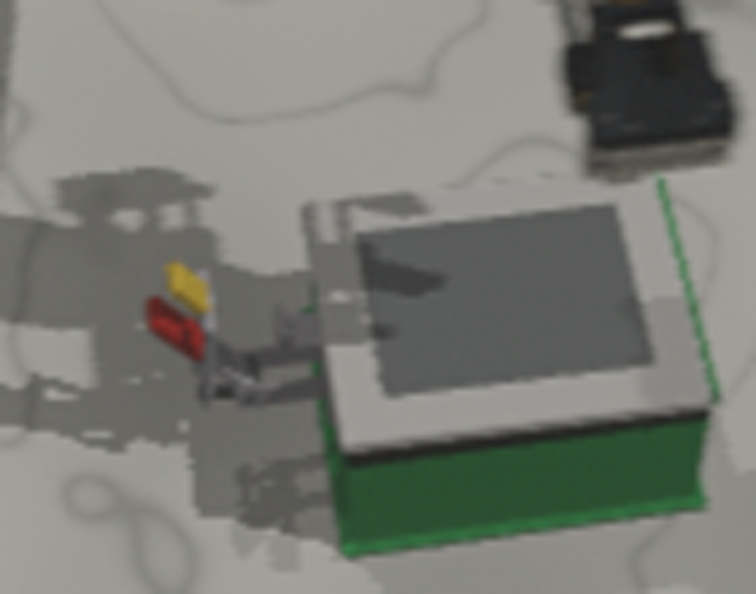

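View pics/top2.png

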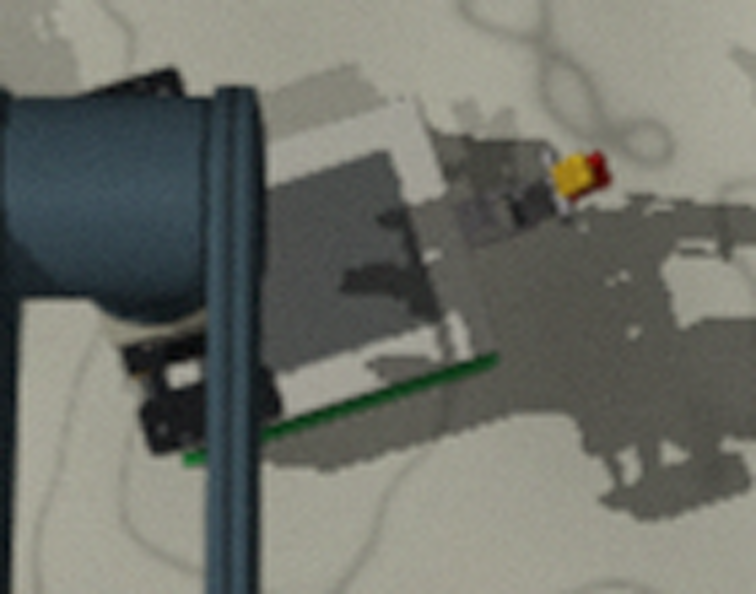

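The lid is shut with its seal line visible. The keeper is at side zoom (295,325), and the loop still stands upright with its tab at (188,288). I moved toward the hinge by mistake, with no harm done. Next I'll locate the tab and lever by colour.

```bash
cat >> h.py <<'E'
def cen(n,im,col,box):
    h=cv2.cvtColor(im,cv2.COLOR_RGB2HSV);m={'y':cv2.inRange(h,(19,120,70),(34,255,255)),'r':cv2.inRange(h,(0,130,60),(9,255,255))|cv2.inRange(h,(172,130,60),(180,255,255))}[col]
    k=np.zeros_like(m);a,b,c,d=box;k[b:d,a:c]=m[b:d,a:c]
    M=cv2.moments(k,True);ys,xs=np.nonzero(k)
    return (M['m10']/M['m00'],M['m01']/M['m00']),M['m00'],(xs.min(),ys.min(),xs.max(),ys.max())
SB=(205,170,270,225);TB=(270,180,325,225)
def loc():
    a,b=optics.snapshot('side'),optics.snapshot('top')
    for c in'yr':
        try:
            A=cen('side',a,c,SB);B=cen('top',b,c,TB);p,e=tri(A[0],B[0]);print(c,(tub(p)*1e3).round(1),'gap',round(e*1e3,1),A,B)
        except Exception as x:print(c,x)
    return a,b
E
python3 - <<'E'
from h import *
loc()
E
```

```text
y [-175.    -2.   164.3] gap 2.0 ((234.0731707317073, 192.7560975609756), 41.0, (np.int64(231), np.int64(189), np.int64(237), np.int64(197))) ((300.4761904761905, 201.97619047619048), 42.0, (np.int64(297), np.int64(198), np.int64(304), np.int64(205)))
r [-188.2   -2.8  129.9] gap 8.2 ((232.2037037037037, 200.37037037037038), 54.0, (np.int64(228), np.int64(195), np.int64(237), np.int64(205))) ((305.10526315789474, 201.6315789473684), 19.0, (np.int64(301), np.int64(198), np.int64(307), np.int64(206)))
```

```bash
python3 -m crank '[[[0,-5,0],[0,0,0]],[[0,-5,0],[0,0,0]],[[0,-5,0],[0,0,0]],[[0,-5,0],[0,0,0]],[[0,-2.5,0],[0,-0.007,0]],[[2,-0.5,0],[0,0,0]]]' 45
python3 -c "
from h import *
go(-176,157,-2)"
```

```text
time: 6.6
eef_pos: [0.5669, -0.1362, 0.2263]
eef_rot: [[0.001, -0.28, 0.96], [-0.006, 0.96, 0.28], [-1.0, -0.006, -0.0]]
wrist_force: [-0.8, 0.8, -0.5]
width: 0.0416
t 6.6 tcp tub mm [-193.8    1.8  226.3] F tub [ 1.   0.5 -0.5] w 41.6
 cm [6.92 1.82 0.38] rot [-0.001 -0.     0.006]
```

```bash
python3 -m crank '[[[0,1.8,0.4],[0,0,0]],[[2,0,0],[0,0,0.006]],[[2,0,0],[0,0,0]]]'
python3 - <<'E'
from h import *
go(-176,157,-2)
a,b=loc()
cv2.imwrite('pics/s3.png',cv2.resize(a[130:230,190:300,::-1],None,fx=7,fy=6,interpolation=cv2.INTER_CUBIC))
E
```

```text
time: 6.98
eef_pos: [0.5654, -0.1193, 0.1855]
eef_rot: [[-0.001, -0.275, 0.961], [0.0, 0.961, 0.275], [-1.0, 0.0, -0.001]]
wrist_force: [0.6, -0.2, -0.3]
width: 0.0416
t 6.97 tcp tub mm [-177.1   -1.4  185.5] F tub [-0.4 -0.6 -0.3] w 41.6
 cm [2.85 0.11 0.06] rot [-0.005 -0.001 -0.   ]
y float division by zero
r float division by zero
```

View pics/s3.png

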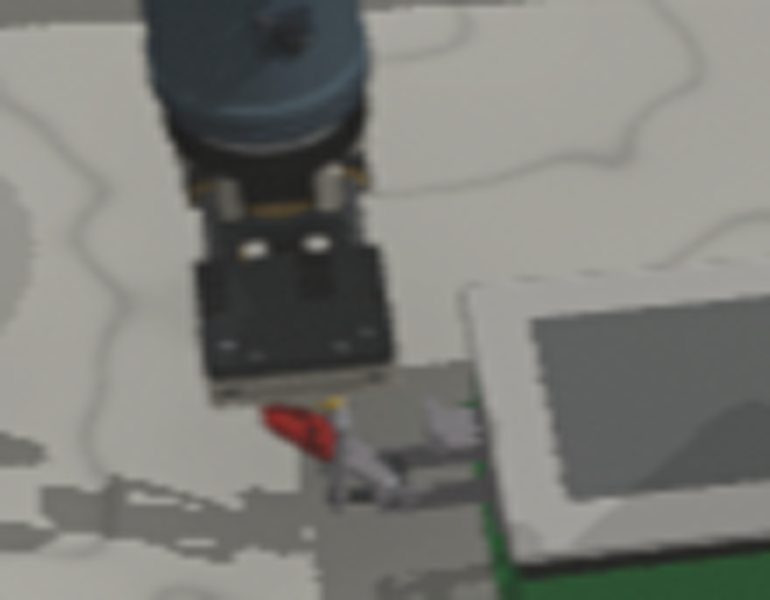

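The gripper body (295,310) hides the fingers and most of the tab. A sliver of yellow shows at (335,403), in line as expected. I'll descend and pinch by force and width.

```bash
python3 -m crank '[[[1.5,0.1,0],[0,0,0]],[[1.3,0,0],[0,0,0]],[[0,0,0],[0,0,0]]]'
python3 -c "
from h import *
go(-176,157,-2)"
python3 -m crank '[[[0,0,0],[0,0,0]],[[0,0,0],[0,0,0]],[[0,0,0],[0,0,0]],[[0,0,0],[0,0,0]]]' 0 6
python3 -c "
from h import *
go(-176,157,-2)"
```

```text
time: 7.45
eef_pos: [0.5644, -0.1168, 0.1561]
eef_rot: [[-0.003, -0.276, 0.961], [0.001, 0.961, 0.276], [-1.0, 0.002, -0.002]]
wrist_force: [0.2, -0.0, 0.2]
width: 0.0422
t 7.45 tcp tub mm [-174.4   -1.2  156.1] F tub [-0.1 -0.2  0.2] w 42.2
 cm [-0.09 -0.16  0.08] rot [-0.004 -0.002 -0.002]
time: 7.95
eef_pos: [0.5643, -0.1173, 0.1571]
eef_rot: [[-0.003, -0.276, 0.961], [-0.0, 0.961, 0.276], [-1.0, 0.001, -0.002]]
wrist_force: [-0.3, -0.1, -0.6]
width: 0.02
t 7.95 tcp tub mm [-174.8   -0.9  157.1] F tub [-0.   0.3 -0.6] w 20.0
 cm [ 0.01 -0.12  0.11] rot [-0.004 -0.002 -0.001]
```

```bash
python3 -m crank '[[[0,0.9,0],[0,0,0]],[[0.1,0.9,0],[0,0,0]],[[0.2,0.85,0],[0,0,0]],[[0.2,0.85,0],[0,0,0]],[[0.3,0.8,0],[0,0,0]],[[0.4,0.8,0],[0,0,0]]]'
python3 -c "
from h import *
go(-126,145,-1)
a,b=loc()
cv2.imwrite('pics/s4.png',cv2.resize(a[130:230,190:300,::-1],None,fx=7,fy=6,interpolation=cv2.INTER_CUBIC))
"
```

```text
time: 8.7
eef_pos: [0.5487, -0.0655, 0.1445]
eef_rot: [[-0.003, -0.276, 0.961], [-0.001, 0.961, 0.276], [-1.0, -0.0, -0.003]]
wrist_force: [-1.3, -2.8, -0.6]
width: 0.0201
t 8.7 tcp tub mm [-120.7   -0.4  144.5] F tub [-2.4  2.  -0.6] w 20.1
 cm [-0.05 -0.53  0.06] rot [-0.004 -0.003  0.   ]
y float division by zero
r float division by zero
```

View pics/s4.png

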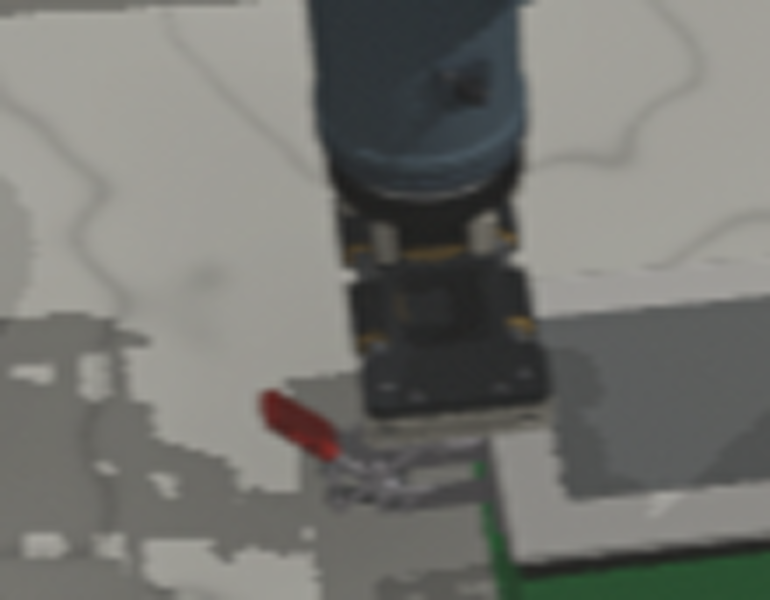

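The loop is turning with the tab: its legs now lean toward the keeper, around (390,465), and the red lever is still raised at (300,425). I'll continue the arc downward.

```bash
python3 -m crank '[[[0.5,0.6,0],[0,0,0]],[[0.5,0.5,0],[0,0,0]],[[0.5,0.5,0],[0,0,0]],[[0,0,0],[0,0,0]]]'
python3 -c "
from h import *
go(-98.5,122,-1)"
```

```text
time: 9.3
eef_pos: [0.5433, -0.0478, 0.1283]
eef_rot: [[-0.004, -0.277, 0.961], [0.001, 0.961, 0.277], [-1.0, 0.002, -0.004]]
wrist_force: [-1.9, 0.5, 0.2]
width: 0.0198
t 9.3 tcp tub mm [-102.3   -0.2  128.3] F tub [1.  1.7 0.2] w 19.8
 cm [0.63 0.38 0.08] rot [-0.003 -0.004 -0.002]
```

```bash
python3 -m crank '[[[0.4,0.2,0],[0,0,0]],[[0.3,0.2,0],[0,0,0]],[[0,0,0],[0,0,0]]]'
python3 -c "
from h import *
go(-98.5,122,-1)"
```

```text
time: 9.68
eef_pos: [0.5422, -0.0439, 0.1214]
eef_rot: [[-0.004, -0.277, 0.961], [0.001, 0.961, 0.277], [-1.0, 0.002, -0.004]]
wrist_force: [-2.5, 0.3, 1.5]
width: 0.0201
t 9.68 tcp tub mm [-98.2  -0.3 121.4] F tub [1.  2.3 1.5] w 20.1
 cm [-0.06 -0.03  0.07] rot [-0.004 -0.004 -0.002]
```

```bash
python3 -m crank '[[[0.3,0.1,0],[0,0,0]],[[0,0,0],[0,0,0]]]'
python3 -c "
from h import *
go(-98.5,118,-1)"
```

```text
time: 9.93
eef_pos: [0.542, -0.0436, 0.1191]
eef_rot: [[-0.003, -0.277, 0.961], [-0.001, 0.961, 0.277], [-1.0, 0.0, -0.003]]
wrist_force: [-2.6, -0.1, 0.3]
width: 0.02
t 9.93 tcp tub mm [-97.8  -0.2 119.1] F tub [0.6 2.5 0.3] w 20.0
 cm [ 0.11 -0.07  0.08] rot [-0.004 -0.003 -0.   ]
```

```bash
python3 -m crank '[[[0.3,0.1,0],[0,0,0]],[[0.2,0,0],[0,0,0]]]'
python3 -c "
from h import *
go(-98.5,118,-1)"
```

```text
time: 10.18
eef_pos: [0.5421, -0.0434, 0.116]
eef_rot: [[-0.002, -0.276, 0.961], [-0.002, 0.961, 0.276], [-1.0, -0.002, -0.002]]
wrist_force: [-8.4, 1.7, 15.3]
width: 0.0198
t 10.18 tcp tub mm [-97.7  -0.4 116. ] F tub [ 4.   7.6 15.3] w 19.8
 cm [-0.2  -0.08  0.06] rot [-0.004 -0.002  0.002]
```

```bash
python3 -m crank '[[[-0.2,0,0],[0,0,0]],[[0,0,0],[0,0,0]]]'
python3 -m crank '[[[0,0,0],[0,0,0]],[[0,0,0],[0,0,0]],[[0,0,0],[0,0,0]],[[-2,0,0],[0,0,0]],[[-3,0,0],[0,0,0]],[[-4,0,0],[0,0,0]],[[-4,5,0],[0,0,0]],[[0,5,0],[0,0,0]],[[0,5,0],[0,0,0]]]' 35
python3 - <<'E'
from h import *
go(-98.5,118,-1)
for n,(r0,c0) in(('side',(160,210)),('top',(170,230))):
    im=optics.snapshot(n)[:,:,::-1];cv2.imwrite(f'pics/{n}5.png',cv2.resize(im[r0:r0+70,c0:c0+90],None,fx=8,fy=8,interpolation=cv2.INTER_CUBIC))
E
```

```text
time: 10.42
eef_pos: [0.5423, -0.0441, 0.1182]
eef_rot: [[-0.001, -0.276, 0.961], [-0.003, 0.961, 0.276], [-1.0, -0.003, -0.002]]
wrist_force: [-2.4, 0.7, 5.5]
width: 0.0199
time: 11.55
eef_pos: [0.5043, 0.1003, 0.2494]
eef_rot: [[0.003, -0.269, 0.963], [-0.001, 0.963, 0.269], [-1.0, -0.001, 0.003]]
wrist_force: [0.5, 0.5, -0.3]
width: 0.0327
t 11.55 tcp tub mm [ 50.8  -4.3 249.4] F tub [ 0.4 -0.7 -0.3] w 32.7
 cm [ 13.16 -14.92  -0.2 ] rot [-0.011  0.003  0.001]
```

View pics/side5.png

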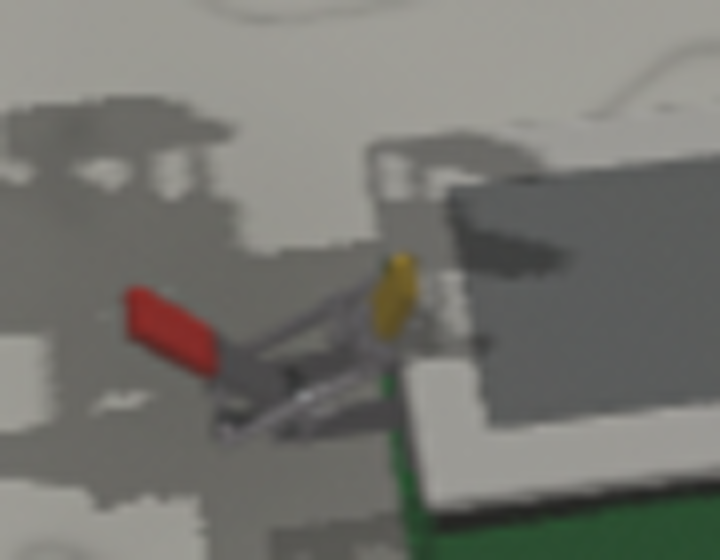

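View pics/top5.png

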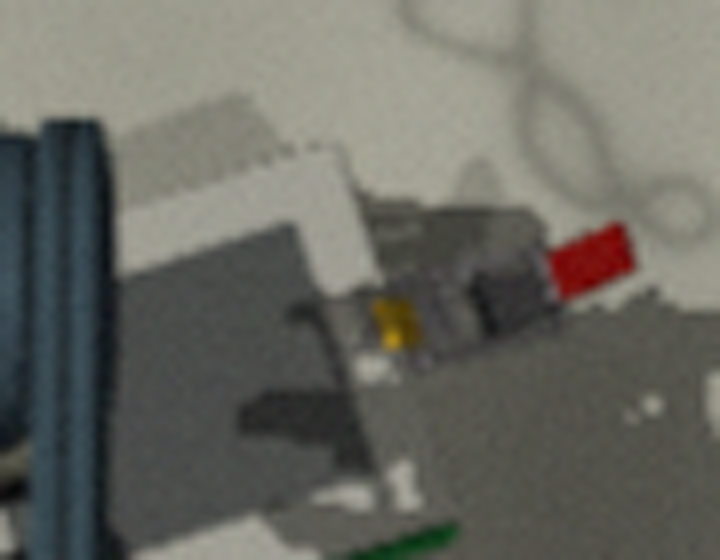

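The yellow tab now stands at the keeper (side zoom (395,295), top zoom (395,322)). The red lever is at (170,330) and looks lower than before. I'll measure both.

Run:
```python
from h import *
TBx=(265,190,315,225)
import h
h.TB=TBx; h.SB=(222,185,275,225)
loc()
# keeper prediction loosely shut and red ends
for nm,p in (('bar in keeper inner',(-106,0,114)),('bar at lip',(-116,0,114)),('bar on top of lip',(-123,0,125))):
    w=wor(np.array(p)/1e3);print(nm,((proj('side',w)-(210,160)+.4)*8).round(),((proj('top',w)-(230,170)+.4)*8).round())
# handle: red outer end / inner end of side/top
for nm,a,b in(('tip',(129,310),(628,250)),('inner',(213,355),(555,277))):
    p,e=tri((a[0]/8+210-.4,a[1]/8+160-.4),(b[0]/8+230-.4,b[1]/8+170-.4));print(nm,(tub(p)*1e3).round(),e.round(4))
```

```text
y [-103.8   -2.   132.2] gap 2.0 ((259.0285714285714, 196.17142857142858), 35.0, (np.int64(257), np.int64(192), np.int64(261), np.int64(201))) ((278.85714285714283, 209.75), 28.0, (np.int64(276), np.int64(207), np.int64(281), np.int64(213)))
r [-187.2   -2.7  126.5] gap 2.3 ((230.80882352941177, 200.85294117647058), 68.0, (np.int64(226), np.int64(196), np.int64(236), np.int64(206))) ((303.16923076923075, 202.1846153846154), 65.0, (np.int64(298), np.int64(198), np.int64(308), np.int64(206)))
bar in keeper inner [393. 317.] [402. 329.]
bar at lip [366. 320.] [425. 322.]
bar on top of lip [346. 305.] [443. 314.]
tip [-202.   -1.  140.] 0.0009
inner [-173.   -3.  107.] 0.0008
```

The tab at (-104, 132) mm in the tub frame puts the bar at about (-110, 114). That is on the keeper's floor behind the lip; on top of the lip it would be about (-123, 125). Next is the lever.

```bash
python3 -m crank '[[[0,-5,0],[0,0,0]],[[0,-5,0],[0,0,0]],[[0,-5,0],[0,0,0]],[[0,-5,0],[0,0,0]],[[0,-1.5,-0.2],[-0.011,0,0]],[[2,0,0],[0,0,0]],[[2,0,0],[0,0,0]],[[2,0,0],[0,0,0]]]' 0 30
python3 -c "
from h import *
go(-178,140,-2)"
```

```text
time: 12.75
eef_pos: [0.5643, -0.1296, 0.1857]
eef_rot: [[0.003, -0.271, 0.963], [-0.005, 0.962, 0.271], [-1.0, -0.006, 0.001]]
wrist_force: [0.3, 0.7, -0.1]
width: 0.0007
t 12.75 tcp tub mm [-186.7    2.5  185.7] F tub [ 0.6 -0.5 -0.1] w 0.7
 cm [4.56 0.9  0.43] rot [-0.009  0.001  0.006]
```

```bash
python3 -m crank '[[[1,0.9,0.4],[-0.009,0,0.006]],[[1.5,0,0],[0,0,0]],[[1.5,0,0],[0,0,0]],[[0,0,0],[0,0,0]]]'
python3 -c "
from h import *
go(-178,127,-2)
im=optics.snapshot('side')[:,:,::-1];cv2.imwrite('pics/s6.png',cv2.resize(im[150:220,200:290],None,fx=8,fy=8,interpolation=cv2.INTER_CUBIC))"
```

```text
time: 13.25
eef_pos: [0.5648, -0.122, 0.1414]
eef_rot: [[-0.002, -0.277, 0.961], [0.002, 0.961, 0.277], [-1.0, 0.002, -0.002]]
wrist_force: [0.2, -0.1, 0.5]
width: 0.0001
t 13.25 tcp tub mm [-179.6   -0.2  141.4] F tub [-0.1 -0.2  0.5] w 0.1
 cm [1.44 0.15 0.19] rot [-0.003 -0.002 -0.002]
```

View pics/s6.png

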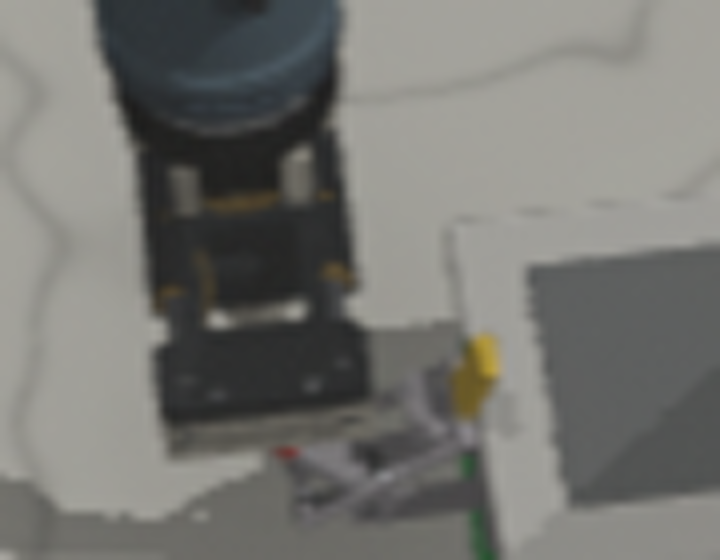

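The loop legs reach the keeper, with the tab at (478,375) by the lid's edge, and the fingers are over the red handle. I'll press.

```bash
python3 -m crank '[[[0.8,0,0.2],[0,0,0]],[[0.8,0,0],[0,0,0]],[[0.7,-0.6,0],[0,0,0]],[[0.7,-0.6,0],[0,0,0]],[[0.8,-0.5,0],[0,0,0]],[[0.8,-0.4,0],[0,0,0]]]'
python3 -c "
from h import *
go(-202,98,-2)"
```

```text
time: 14.05
eef_pos: [0.5752, -0.1432, 0.0956]
eef_rot: [[0.003, -0.278, 0.961], [-0.0, 0.961, 0.278], [-1.0, -0.001, 0.003]]
wrist_force: [-0.5, 2.6, 1.5]
width: 0.0006
t 14.05 tcp tub mm [-202.8   -4.2   95.6] F tub [ 2.7 -0.2  1.5] w 0.6
 cm [-0.24  0.08 -0.22] rot [-0.002  0.003  0.001]
```

```bash
python3 -m crank '[[[0.8,-0.2,-0.2],[0,0,0]],[[0.8,-0.2,0],[0,0,0]],[[0.8,0,0],[0,0,0]],[[0.8,0,0],[0,0,0]]]'
python3 -c "
from h import *
go(-207,50,-2)"
```

```text
time: 14.55
eef_pos: [0.5751, -0.1485, 0.0616]
eef_rot: [[0.005, -0.277, 0.961], [-0.001, 0.961, 0.278], [-1.0, -0.002, 0.004]]
wrist_force: [0.8, 0.8, 2.4]
width: 0.0006
t 14.55 tcp tub mm [-207.8   -2.6   61.6] F tub [ 0.6 -1.   2.4] w 0.6
 cm [ 1.16  0.09 -0.06] rot [-0.003  0.004  0.002]
```

```bash
python3 -m crank '[[[0.5,0,0],[0,0,0]],[[0.5,0,0],[0,0,0]],[[0.3,0,0],[0,0,0]]]'
python3 -c "
from h import *
go(-207,50,-2)"
python3 -m crank '[[[0.3,0,0],[0,0,0]],[[0.3,0,0],[0,0,0]]]'
python3 -c "
from h import *
go(-207,50,-2)"
```

```text
time: 14.92
eef_pos: [0.5754, -0.1486, 0.054]
eef_rot: [[0.006, -0.279, 0.96], [-0.002, 0.96, 0.279], [-1.0, -0.004, 0.005]]
wrist_force: [-7.5, 1.6, 26.4]
width: 0.0008
t 14.93 tcp tub mm [-208.1   -2.9   54. ] F tub [ 3.7  6.8 26.4] w 0.8
 cm [ 0.4   0.11 -0.09] rot [-0.002  0.005  0.004]
time: 15.18
eef_pos: [0.5754, -0.1487, 0.0541]
eef_rot: [[0.008, -0.28, 0.96], [-0.004, 0.96, 0.28], [-1.0, -0.007, 0.007]]
wrist_force: [-7.2, 3.3, 23.7]
width: 0.0005
t 15.18 tcp tub mm [-208.1   -2.9   54.1] F tub [ 5.2  6.  23.7] w 0.5
 cm [ 0.41  0.12 -0.09] rot [-0.     0.007  0.007]
```

The fingers stopped at 54 mm. The geometry puts the handle's face at 54.0 mm there with the lever fully down. I'll lift off and check.

```bash
python3 -m crank '[[[-1,0,0],[0,0,0]],[[-3,0,0],[0,0,0]],[[-5,0,0],[0,0,0]],[[-5,0,0],[0,0,0]],[[-5,0,0],[0,0,0]],[[0,5,0],[0,0,0]],[[0,6,0],[0,0,0]],[[0,6,0],[0,0,0]],[[0,6,0],[0,0,0]],[[0,6,0],[0,0,0]],[[0,0,0],[0,0,0]]]'
python3 - <<'E'
from h import *
import h
go(0,250)
h.TB=(260,185,325,225); h.SB=(215,180,275,225)
a,b=loc()
cv2.imwrite('pics/side7f.png',a[:,:,::-1]);cv2.imwrite('pics/top7f.png',b[:,:,::-1])
for n,im,(r0,c0) in(('side',a,(160,210)),('top',b,(170,230))):
    cv2.imwrite(f'pics/{n}7.png',cv2.resize(im[r0:r0+70,c0:c0+90,::-1],None,fx=8,fy=8,interpolation=cv2.INTER_CUBIC))
E
```

```text
time: 16.55
eef_pos: [0.4907, 0.1372, 0.2476]
eef_rot: [[0.009, -0.277, 0.961], [-0.005, 0.961, 0.277], [-1.0, -0.007, 0.008]]
wrist_force: [0.4, -0.1, 0.1]
width: 0.0003
t 16.55 tcp tub mm [ 90.   -1.6 247.6] F tub [-0.2 -0.4  0.1] w 0.3
 cm [-0.18 -9.   -0.14] rot [-0.003  0.008  0.007]
y [-121.7   -2.3  132. ] gap 1.3 ((253.1, 197.0), 20.0, (np.int64(252), np.int64(193), np.int64(254), np.int64(202))) ((284.2083333333333, 208.04166666666666), 24.0, (np.int64(282), np.int64(205), np.int64(286), np.int64(211)))
r [-212.1   -2.6   47.5] gap 0.7 ((224.95714285714286, 216.22857142857143), 70.0, (np.int64(219), np.int64(212), np.int64(231), np.int64(220))) ((308.65671641791045, 203.0597014925373), 67.0, (np.int64(303), np.int64(199), np.int64(314), np.int64(207)))
```

View pics/side7.png

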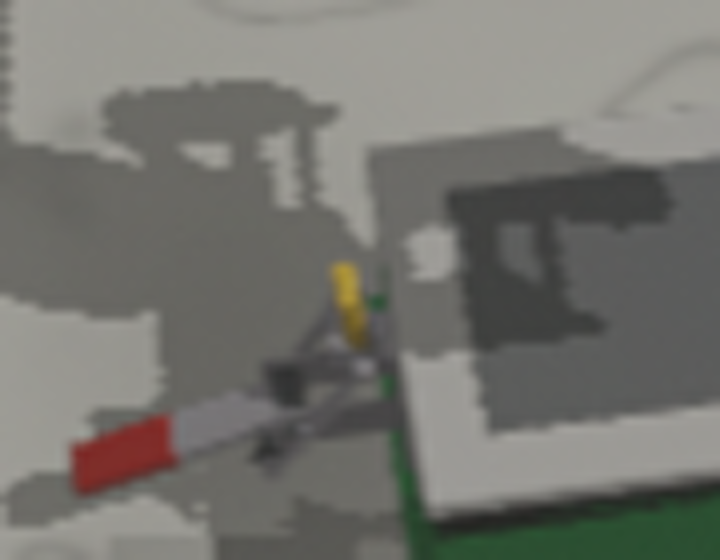

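View pics/top7.png

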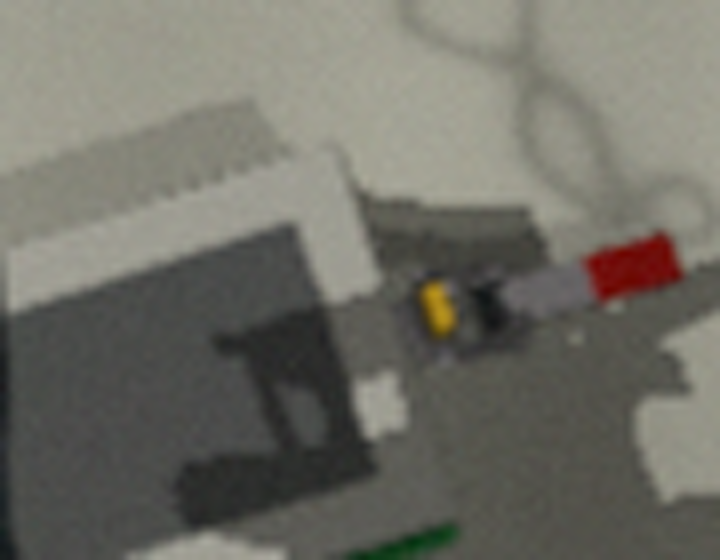

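View pics/side7f.png

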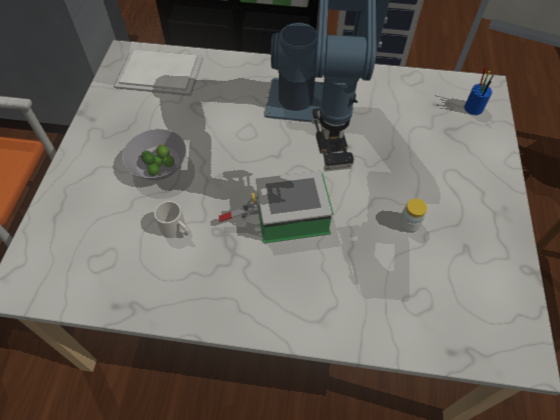

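Run:
```python
from h import *
a=cv2.imread('pics/side5.png',0).astype(float);b=cv2.imread('pics/side7.png',0).astype(float)
# window on near lid edge / seal / wall front part, and a static window (tub base) for reference
for nm,(y0,y1,x0,x1) in {'lid near edge front':(440,552,440,560),'lid near edge right':(440,552,600,718),'tub front edge':(430,555,395,425)}.items():
    s,rp=cv2.phaseCorrelate(a[y0:y1,x0:x1].copy(),b[y0:y1,x0:x1].copy(),cv2.createHanningWindow((x1-x0,y1-y0),cv2.CV_64F));print(nm,np.round(s,2),'zoom px',round(rp,2))
for x in(450,480,520,700):print(x,a[440:556:8,x].astype(int),'\n   ',b[440:556:8,x].astype(int))
for d in (0,.004):
    print(d,(proj('side',wor((-.102,-.082,.114+d)))-(210,160)+.4)*8,(proj('side',wor((-.102,-.082,.102+d)))-(210,160)+.4)*8)
c=cv2.hconcat([cv2.imread('pics/side5.png')[380:560,380:720],cv2.imread('pics/side7.png')[380:560,380:720]]);cv2.imwrite('pics/cmp.png',c)
# full-frame others
o=cv2.imread('pics/side0.png');n=cv2.imread('pics/side7f.png')
for nm,(x0,y0,x1,y1) in {'mug':(150,195,192,240),'bowl':(118,128,192,185),'jar':(395,195,432,238)}.items():
    print(nm,np.abs(o[y0:y1,x0:x1].astype(int)-n[y0:y1,x0:x1]).mean())
```

```text
lid near edge front [0.22 3.05] zoom px 0.12
lid near edge right [ 0.2  -0.29] zoom px 0.33
tub front edge [-0.13  0.52] zoom px 0.94
450 [153 153 153 153 153 153 154 143 115  68  37  39  57  66  64] 
    [154 154 153 154 154 154 154 152 128  91  54  38  50  62  66]
480 [154 153 153 153 153 154 153 127  83  48  37  48  62  65  64] 
    [152 154 153 153 153 154 156 147 119  69  37  40  58  66  64]
520 [156 154 153 153 154 154 139 112  66  37  43  58  66  64  64] 
    [158 154 153 153 154 155 152 124  78  44  37  52  64  65  65]
700 [153 154 155 146 117  67  38  48  61  64  63  63  64  64  63] 
    [153 154 155 153 124  77  46  45  57  64  64  65  64  64  65]
0 [432.72451455 502.15436749] [433.37710162 519.44143519]
0.004 [432.50488749 496.3364344 ] [433.16061409 513.70666831]
mug 4.317813051146384
bowl 10.506401137980085
jar 6.704797821076891
```

View pics/cmp.png

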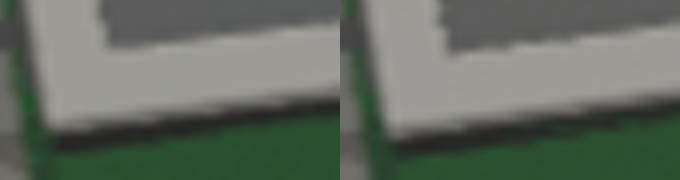

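```bash
python3 -c "
from h import *
print(get_state()['time'],r.close_job())"
```

```text
the job is handed in; nothing more can be done
16.65 None
```

The tub is latched: I shut the lid, swung the loop into the keeper and pressed the red lever fully down. I handed the job in at 16.7 s with the gripper well clear; no verdict was reported.

**Lever:** The fingers stopped at 54 mm with about 25 N. That is where the handle's face should be when fully down, and the lever stayed down after I lifted off (red part measured at about 47 mm high).

**Lid and seal:** After the press, the lid's front corner sat about 2 to 4 mm lower than when it was resting loosely, with nothing touching it. That fits the loop holding it tight on the seal.

**Loop:** I worked out the bar's position from the tab and did not see it directly. The tab measured at -122 mm in the tub frame, against about -116 mm predicted. The red part was about 4 mm off the same way, so I take this as camera bias. If the bar had missed the lip, the tab would be near -135 mm.

**Bowl, mug and jar:** They looked to be in the same place in the before and after pictures. The pixel differences there were not zero; I put that down to the arm's moving shadow and did not check their positions more exactly.

One move went towards the hinge by mistake, in free space above the lid, and touched nothing.

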